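# Rock the bead feeder's seesaw gate to the other chute and release the beads

## Robot

A 6-joint arm with a two-finger parallel gripper is mounted at the origin on the work surface. World frame = base frame: x ahead of the robot, y to its left, z up, the work surface at z = 0. Lengths are in m, angles in rad, forces in N, time in s.
With the tool pointing down it reaches from about 0.4 to 0.825 m from the base axis. Payload 7 kg.
Tool frame: the origin (TCP) lies midway between the tips of the shut fingers; the grasp point (between the pads) lies 19 mm behind it (bot.hold_point_z is the distance from the TCP to the grasp point, in m); z points along the fingers, y is the line along which they close (so a half turn about z gives the same grasp; the last joint's range is limited). The gripper opens to 88 mm and grips with 3 to 60 N. Pads are 19 mm wide; open, the fingers measure 130 mm over their backs; the gripper's body (78 mm by 193 mm) begins 47 mm behind the grasp point.
Start: joints at [-0.86, 0.359, 0.012, 0, -1.224, -0.288], TCP at [0.277, -0.616, 0.227] pointing down, gripper open.
Joint ranges: [-3.07, 3.07], [-1.43, 2.12], [-1.02, 1.25], [-3.03, 1.67], [-3.05, -0], [-3.03, 3.03]. Speed limits (rad/s): [2.39, 2.39, 3.01, 3.14, 3.14, 3.14].

## Interface

Orientations are given as a unit quaternion [x, y, z, w].
In Python, from rig import bot gives the robot as it stands.
- The arm moves only by the tool move_arm, never from a script. Its argument "plan" is a list of rows, each an object with "dp": the shift along the tool's x, y, z normalised to -1 to 1, where 1 is 1 m, a list of three; "rot": the turn, a rotation vector about the tool's x, y, z normalised to -1 to 1, where 1 is 2 pi rad, a list of three. A call has 1 to 12 rows; each row is the pose to reach, as a shift and turn from the pose commanded when the call began, along the tool's axes at that moment, turning the shorter way round; what a row does not reach only later rows make up. A row lasts 1/12 s, in which the tool goes at most 41.7 mm and 7.16 degrees, less where a joint would pass 70% of its speed; a pose out of reach is approached as far as the arm can. A call with a number of a shift or a turn outside -1 to 1 is refused whole. A call with a gripper value outside its range is refused whole. "jaw" is the gripper command: -1 is fully open, 1 is shut, values between are in proportion, set as the call begins (left out, the last holds). The fingers move at their own pace and stop on an object; "force" is the grip in N (left out, the last holds). Time passes only in rows, so rows that repeat a pose let the fingers close. It gives the time, the measured TCP pose, the force, the opening and the grip force at its end, in the units of the state.
- bot.state(): the state, without advancing time (a new reading comes with each control period).
- bot.camera(name): name is "side" or "top" or "wrist"; returns the picture (480x640x3 uint8, blue, green, red); there is no depth.
- bot.calibration(name): a dict with "intrinsics" (3x3 intrinsics, pixels), "extrinsics" (4x4, takes a point from camera to world coordinates). Camera axes: x right, y down, z forward; pixel columns grow to the right and rows downward; lengths in m; the calibration is good to about 2 mm. A picture is of the moment at which its call begins: read the wrist's pose just before it. calibration takes no time and is no camera call; for the wrist camera it gives the pose at the moment of the call.
- bot.sign_off(): hands the job in; it is judged then, once.
Trained networks look in the newest picture that a camera, given by its name, has taken for a name from the list of things; names that differ only in an ending like _2 or _b are one class to them, and where a whole thing is asked for, a point or a joint stands for the part that bears it (a point fixed in the world has none). Each returns a list of dicts, best first, with "conf" (0 to 1); they miss things now and then, are a little off and sometimes report something else, mostly with a low value. They report only what shows in the picture. A call takes as long as a camera call.
- bot.cut_out(camera, target): "mask" (480x640 bool, what is visible of it) and "xy" ([column, row] in pixels, amid what is visible of it).
The state is a dict: "t": time; "joint_positions": joint angles; "joint_vel": joint speeds; "tau": joint torques, N m; "tool_pos": TCP position; "tool_rot": TCP orientation; "ft_force": force on the tool from outside, world axes, zero at the start; "wrist_torque": the same for the moment, N m; "width": finger opening in m; "grasp_force": force on a finger pad.
Only numpy, scipy, OpenCV 4.12 (cv2) and the standard library are available. Lean on these libraries where they do the work, as an engineer would, in place of code of your own. Each camera call takes 0.05 s, during which the arm holds its last target. There are 200 camera calls.

## Task

The bead feeder's seesaw gate is tipped towards one tray. With the fingertips, press down the raised orange pad so that the gate rocks right over to the other side, and only then push the green key all the way down, so that all three turquoise beads run down the other chute and come to rest in its tray. Do not touch the beads, pick nothing up, leave the things around the feeder where they are, and finish clear of everything.

Things in the scene. Friction and masses are not known exactly. Their poses are not given: they have to be found in the camera images.
- feeder: Fixed plywood bead feeder. Origin: on the table under the middle of its gate; z up, x away from the robot up the feed ramp, y towards the red tray (yaw within 0.3 rad). Base board x -90 to 210, y +-250, 12 mm thick. Ramp 36 mm wide, x 22 (lip 93 mm up) to 188 mm (wall top 150 mm up), drops beads mid-gate. Chutes and trays at +y (left, red) and -y (right, blue), below 65 mm.
- gate (a joint): Tilt (rad) of the seesaw gate, an aluminium trough 170 mm long along feeder y, 44 mm wide, pivot along feeder x 75 mm up. Positive: left (+y) end up, beads run to the right (blue) tray; negative: the reverse. Stops at +-0.28. A brass weight (top 56 mm over the pivot) makes it fall to the side it leans to; under 1 N on a pad rocks it. Starts fallen to either side.
- left_pad (a point): Centre of the top of the orange pad at the gate's left end: 36 mm (feeder x) by 34 mm (y), 5 mm thick, on the robot's side of the trough (feeder x -49, y +68 mm when level). Top about 96 mm above the table when raised, 58 mm when down, free space below. Moves with the gate.
- right_pad (a point): The same for the orange pad at the gate's right end (feeder y = -68 mm).
- release (a joint): Downward travel (m) of the green release key, with the steel stop blade it carries across the ramp: 0 up (ramp blocked), 0.026 fully down; the blade is level with the ramp floor at 0.020. It moves straight down against about 3 N of friction and stays where it is left.
- release_pad (a point): Centre of the top of the green key's pad, 36 by 36 mm, 7 mm thick, left of the ramp at feeder x = 75 mm, y = 58 mm; about 144 mm above the table when up, 118 mm when down. The ramp's near wall is 40 mm to its right, its top about 125 mm high there.
- left_tray (a point): Middle of the floor of the left, red tray, 90 mm (feeder x) by 97 mm (y), about 21 mm above the table; inside from feeder y = 145 to 238 mm.
- right_tray (a point): Middle of the floor of the right, blue tray; the mirror image of the left.
- bead1_center (a point): Centre of a turquoise ceramic bead (ball of 20 mm diameter), first in the queue of three on the ramp behind the steel blade.
- bead2_center (a point): Centre of the second bead.
- bead3_center (a point): Centre of the third bead.
- bead1: The first bead (see its centre).
- bead2: The second bead.
- bead3: The third bead.
- jar: Amber glass jar with brass cap, 52 mm across, 60 mm high, standing on the rear right or rear left of the feeder's base; origin under its middle. Bystander.
- stamp: Upright brass stamping tool, 26 mm across, 70 mm high, on the other rear corner of the feeder's base; origin under its middle. Bystander.
- mug: Travel mug, 88 mm across, 163 mm high; origin under its middle. Bystander.
- mallet: Hammer with a dark handle, lying on the table. Bystander.
- tub: Clear round tub, 90 mm across, 55 mm high. Bystander.
- driver: Screwdriver with a red handle, lying on the table. Bystander.
- ring: Brass ring, 48 mm across, 10 mm high, lying on the feeder's base to the right of the ramp. Bystander.

How it is judged:
By the outcome, as a careful person would: the job done as asked, in the order asked, and still so for the second after the job is handed in, with the robot touching nothing.
It also fails if it takes over 40 s, if anything falls off the work surface, if the arm or the gripper's body presses on something with over 40 N, if the wrist force passes 120 N, or if a joint passes its speed limit or range.

## Working session

There is one attempt and no reset: what is moved stays moved. The work goes in short steps, Python scripts to look and compute and a tool call to move; the robot and the scene stay as the last step left them, time stands still between calls to the robot, and variables do not carry over. Pictures are saved under pics/ and viewed, at most 10 in all, crops included, and the job is handed in when it is done.

Besides the shell and the picture viewer there is one more tool, called after ">>>" in YAML: its name, and indented under it one key for each argument. move_arm: Moves the arm, as the interface text tells. Scaled input: -1 to 1 covers 1 m each way for a shift and 2 pi rad each way for a turn. Its arguments: {"type":"object","properties":{"plan":{"type":"array"},"jaw":{"type":"number"},"force":{"type":"number"}},"required":["plan"]}

```bash
mkdir -p pics; ls
python3 - <<'E'
from rig import bot
import cv2
for c in ("top","side"):
    cv2.imwrite(f"pics/{c}0.png",bot.camera(c))
    k=bot.calibration(c);print(c,k["intrinsics"].round(1).tolist(),k["extrinsics"].round(3).tolist())
    for n in ("left_pad","right_pad","release_pad","left_tray","right_tray","bead1","mug","jar","stamp"):
        print(n,[(round(d["conf"],2),[round(float(v)) for v in d["xy"]]) for d in bot.cut_out(c,n)[:3]])
s=bot.state();print(s["t"],s["tool_pos"],s["tool_rot"])
E
```

```text
pics
top [[573.4, 0.0, 322.9], [0.0, 573.4, 222.4], [0.0, 0.0, 1.0]] [[-0.007, -0.989, 0.148, 0.347], [-1.0, 0.009, 0.009, 0.004], [-0.01, -0.148, -0.989, 1.574], [0.0, 0.0, 0.0, 1.0]]
left_pad [(0.72, [330, 229])]
right_pad [(0.56, [332, 230])]
release_pad [(0.67, [320, 193])]
left_tray [(0.69, [339, 213]), (0.36, [150, 192])]
right_tray [(0.65, [338, 213])]
bead1 [(0.53, [337, 192]), (0.46, [342, 187]), (0.42, [340, 177])]
mug [(0.82, [514, 216])]
jar [(0.91, [285, 172]), (0.35, [332, 230])]
stamp [(0.5, [394, 186])]
side [[535.6, 0.0, 319.9], [0.0, 535.6, 241.9], [0.0, 0.0, 1.0]] [[-0.947, -0.226, 0.227, 0.294], [-0.32, 0.644, -0.695, 0.938], [0.011, -0.731, -0.682, 0.996], [0.0, 0.0, 0.0, 1.0]]
left_pad [(0.91, [339, 241])]
right_pad [(0.97, [338, 244])]
release_pad [(0.49, [298, 227])]
left_tray [(0.81, [312, 262])]
right_tray [(0.7, [312, 259]), (0.42, [338, 241])]
bead1 []
mug [(0.87, [372, 138])]
jar [(0.84, [259, 270])]
stamp [(0.62, [315, 201])]
1.0 [ 0.27694454 -0.61555259  0.22658897] [-2.09815370e-01  9.77741024e-01 -1.75511071e-05  2.64719291e-05]
```

Run:
```python
import cv2
a=cv2.imread("pics/top0.png")[130:290,220:460];cv2.imwrite("pics/topc.png",cv2.resize(a,(800,533),interpolation=cv2.INTER_CUBIC))
a=cv2.imread("pics/side0.png")[120:360,160:480];cv2.imwrite("pics/sidec.png",cv2.resize(a,(800,600),interpolation=cv2.INTER_CUBIC))
```

```text
(no output)
```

View pics/topc.png

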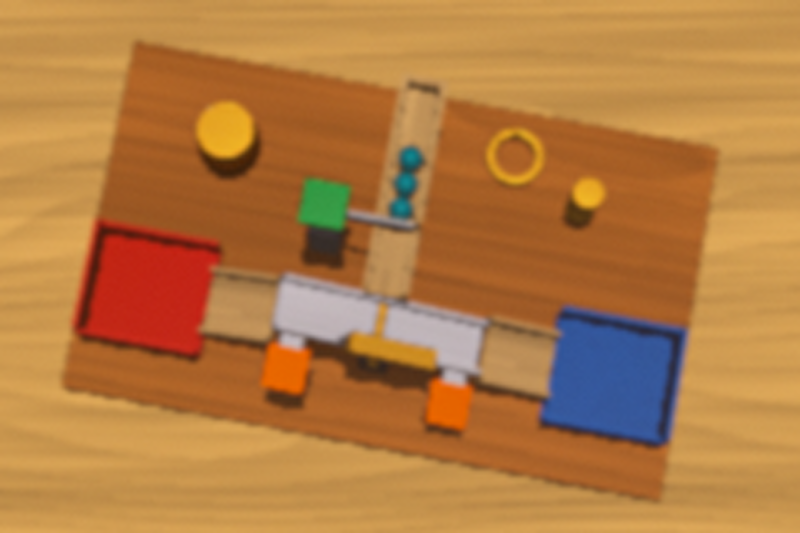

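View pics/sidec.png

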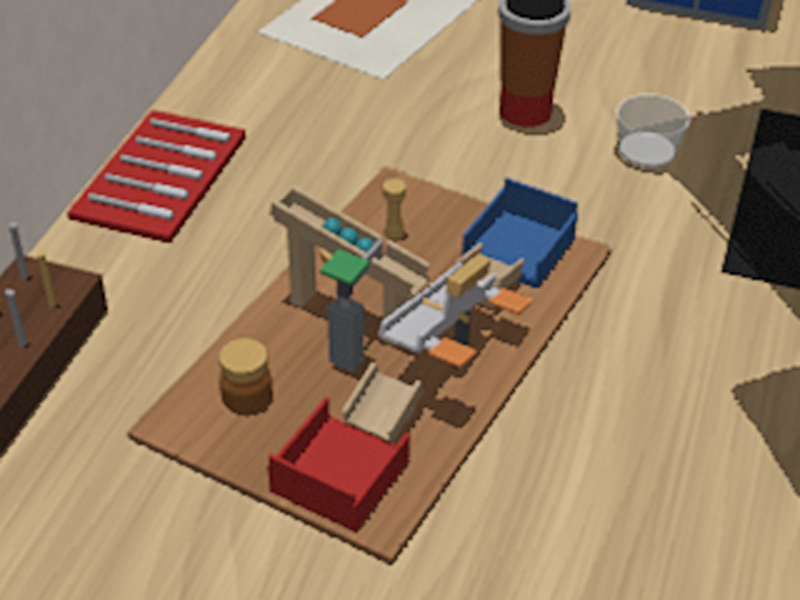

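The top crop shows the base corners at (135,42), (717,148), (660,500) and (65,388), with pads at (287,368) and (450,404) and the key at (325,203). The side crop shows the left pad at (451,351) and the right pad at (512,299). I'll fit the feeder pose and work out the tilt.

```bash
cat > h.py <<'E'
import numpy as np
from rig import bot
from scipy.optimize import least_squares
def proj(c,P):
    k=bot.calibration(c);E=np.linalg.inv(k["extrinsics"]);q=(E[:3,:3]@np.atleast_2d(P).T).T+E[:3,3]
    q=q@k["intrinsics"].T;return q[:,:2]/q[:,2:]
def W(f,P):
    P=np.atleast_2d(P)/1000;c,s=np.cos(f[2]),np.sin(f[2])
    return np.c_[f[0]+c*P[:,0]-s*P[:,1],f[1]+s*P[:,0]+c*P[:,1],P[:,2]]
def pad(sgn,t): # point on gate: y=±68, z=77-75+? top of pad, offset 2
    y,z=sgn*68,2
    return [-49,y*np.cos(t)-z*np.sin(t),75+y*np.sin(t)+z*np.cos(t)]
E
python3 - <<'E'
from h import *
tp=np.array([[135,42],[717,148],[660,500],[65,388],[325,203]])/3.3333+[220,130]
sp=np.array([[385,168],[610,247],[393,562],[131,435],[345,265]])/2.5+[160,120]
B=np.array([[210,250,12],[210,-250,12],[-90,-250,12],[-90,250,12],[75,58,144]])
so=[0,1,2,3,4]
# side: far-right, near-right, near-left, rear-left order
Bs=B[[1,2,3,0,4]]
r=least_squares(lambda f:np.r_[proj("top",W(f,B))-tp,proj("side",W(f,Bs))-sp].ravel(),[.45,0,-.2])
f=r.x;print(f.round(4),r.fun.round(1))
np.save("f.npy",f)
for t in(.28,-.28):
  for s in(1,-1):
    P=W(f,pad(s,t));print(t,s,P.round(4),((proj("top",P)-[220,130])*3.333).round(),((proj("side",P)-[160,120])*2.5).round())
print(W(f,[75,58,144]).round(4))
E
```

```text
[ 0.5582 -0.0103 -0.1916] [-1.  -0.8  0.1 -1.3  0.1 -0.5 -1.8 -0.4 -0.9 -0.3  0.4 -1.3  2.  -0.3
  1.2 -1.  -0.8 -1.   1.1 -0.1]
0.28 1 [[0.5224 0.0627 0.0957]] [[285. 367.]] [[456. 351.]]
0.28 -1 [[ 0.4975 -0.0656  0.0581]] [[448. 402.]] [[514. 299.]]
-0.28 1 [[0.5226 0.0638 0.0581]] [[286. 372.]] [[454. 379.]]
-0.28 -1 [[ 0.4977 -0.0645  0.0957]] [[449. 397.]] [[516. 273.]]
[[0.6429 0.0324 0.144 ]]
```

The gate starts at +0.28 with the left pad raised, so I press the left pad and the beads go to the red tray. The tool y axis will lie along feeder x, to keep the gripper body clear of the weight and the key.

```bash
cat >> h.py <<'E'
from scipy.spatial.transform import Rotation as R
def go(P,yaw=None):
    s=bot.state();r=R.from_quat(s["tool_rot"]);d=r.inv().apply(np.array(P)-s["tool_pos"])
    ty=r.as_matrix()[:,1];a=(yaw-np.arctan2(ty[1],ty[0])+np.pi)%(2*np.pi)-np.pi
    print("dp",d.round(4),"rotz",round(-a/2/np.pi,4),"z axis",r.as_matrix()[:,2].round(3),"tcp",s["tool_pos"].round(4),"t",s["t"],"F",s["ft_force"].round(1),s["width"])
E
python3 - <<'E'
from h import *
f=np.load("f.npy");p=W(f,[-54,73,200])[0];print(p)
go(p,f[2]+np.pi)
E
```

```text
[0.5190671  0.07169049 0.2       ]
dp [-0.5028  0.5274  0.0266] rotz -0.1522 z axis [ 0. -0. -1.] tcp [ 0.2769 -0.6156  0.2266] t 1.0 F [-0.3  0.1 -0.9] 0.08781357151965813
```

>>> move_arm:
  plan:
    - {"dp": [-0.04, 0.042, 0], "rot": [0, 0, -0.01]}
    - {"dp": [-0.503, 0.527, 0], "rot": [0, 0, -0.152]}
    - {"dp": [-0.503, 0.527, 0], "rot": [0, 0, -0.152]}
    - {"dp": [-0.503, 0.527, 0], "rot": [0, 0, -0.152]}
    - {"dp": [-0.503, 0.527, 0], "rot": [0, 0, -0.152]}
    - {"dp": [-0.503, 0.527, 0], "rot": [0, 0, -0.152]}
    - {"dp": [-0.503, 0.527, 0], "rot": [0, 0, -0.152]}
    - {"dp": [-0.503, 0.527, 0], "rot": [0, 0, -0.152]}
    - {"dp": [-0.503, 0.527, 0], "rot": [0, 0, -0.152]}
    - {"dp": [-0.503, 0.527, 0], "rot": [0, 0, -0.152]}
    - {"dp": [-0.503, 0.527, 0], "rot": [0, 0, -0.152]}
    - {"dp": [-0.503, 0.527, 0], "rot": [0, 0, -0.152]}
  jaw: 1

```text
t: 2.0
tool_pos: [0.4436, -0.142, 0.2271]
tool_rot: [-0.636, 0.772, -0.0, 0.001]
ft_force: [1.6, -0.8, 0.1]
width: 0.013
grasp_force: 0.0
```

Run:
```python
from h import *
f=np.load("f.npy");go(W(f,[-54,73,200])[0],f[2]+np.pi)
```

```text
dp [-0.2242 -0.0331  0.0272] rotz -0.0002 z axis [ 0.001  0.    -1.   ] tcp [ 0.4436 -0.142   0.2271] t 2.0 F [ 1.6 -0.8  0.1] 0.013002912541156729
```

>>> move_arm:
  plan:
    - {"dp": [-0.224, -0.033, 0], "rot": [0, 0, 0]}
    - {"dp": [-0.224, -0.033, 0], "rot": [0, 0, 0]}
    - {"dp": [-0.224, -0.033, 0], "rot": [0, 0, 0]}
    - {"dp": [-0.224, -0.033, 0], "rot": [0, 0, 0]}
    - {"dp": [-0.224, -0.033, 0], "rot": [0, 0, 0]}
    - {"dp": [-0.224, -0.033, 0], "rot": [0, 0, 0]}
    - {"dp": [-0.224, -0.033, 0], "rot": [0, 0, 0]}
    - {"dp": [-0.224, -0.033, 0], "rot": [0, 0, 0]}
    - {"dp": [-0.224, -0.033, 0], "rot": [0, 0, 0]}

```text
t: 2.75
tool_pos: [0.5183, 0.0692, 0.2265]
tool_rot: [-0.636, 0.772, 0.0, -0.0]
ft_force: [-0.2, 0.3, 0.2]
width: 0.0004
grasp_force: 0.0
```

Run:
```python
from h import *
import cv2
f=np.load("f.npy");go(W(f,[-54,73,110])[0],f[2]+np.pi)
im=bot.camera("wrist")
for n,P in(("pad",pad(1,.28)),("press",[-54,73,97]),("key",[75,58,144])):
    u=proj("wrist",W(f,P))[0];print(n,u.round())
    if np.all(np.abs(u)<2000): cv2.circle(im,tuple(int(v) for v in u),5,(255,0,255),1)
cv2.imwrite("pics/w1.png",im)
```

```text
dp [-0.0026 -0.0003  0.1165] rotz -0.0002 z axis [-0. -0. -1.] tcp [0.5183 0.0692 0.2265] t 2.75 F [-0.2  0.3  0.2] 0.00038519359078472543
pad [318. 222.]
press [325. 233.]
key [110. 229.]
```

View pics/w1.png

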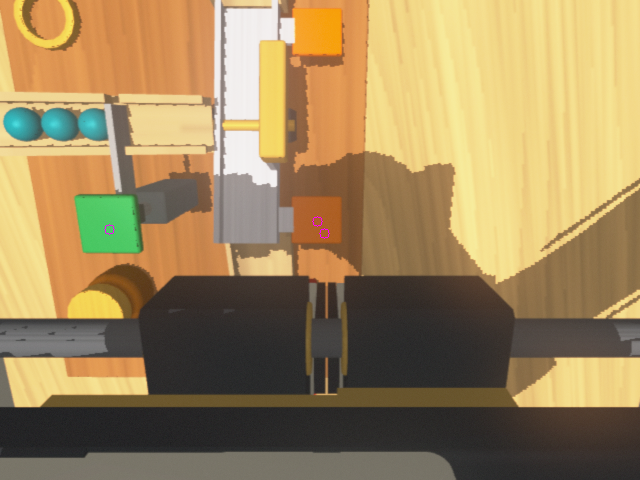

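The wrist view shows the left pad centred at (318,220), where I predicted (318,222). The key is at (110,224), predicted at (110,229). That is close enough, so I press, in small steps near contact, and then rise.

>>> move_arm:
  plan:
    - {"dp": [-0.001, 0, 0.04], "rot": [0, 0, 0]}
    - {"dp": [-0.001, 0, 0.08], "rot": [0, 0, 0]}
    - {"dp": [-0.001, 0, 0.11], "rot": [0, 0, 0]}
    - {"dp": [-0.001, 0, 0.12], "rot": [0, 0, 0]}
    - {"dp": [-0.001, 0, 0.127], "rot": [0, 0, 0]}
    - {"dp": [-0.001, 0, 0.134], "rot": [0, 0, 0]}
    - {"dp": [-0.001, 0, 0.141], "rot": [0, 0, 0]}
    - {"dp": [-0.001, 0, 0.148], "rot": [0, 0, 0]}
    - {"dp": [-0.001, 0, 0.154], "rot": [0, 0, 0]}
    - {"dp": [-0.001, 0, 0.16], "rot": [0, 0, 0]}
    - {"dp": [-0.001, 0, 0.163], "rot": [0, 0, 0]}
    - {"dp": [-0.001, 0, 0.163], "rot": [0, 0, 0]}

```text
t: 3.8
tool_pos: [0.5185, 0.0703, 0.063]
tool_rot: [-0.636, 0.772, 0.0, -0.0]
ft_force: [-0.8, 0.3, 0.2]
width: 0.0004
grasp_force: 0.0
```

>>> move_arm:
  plan:
    - {"dp": [0, 0, -0.02], "rot": [0, 0, 0]}
    - {"dp": [0, 0, -0.06], "rot": [0, 0, 0]}
    - {"dp": [0, 0, -0.1], "rot": [0, 0, 0]}
    - {"dp": [0, 0, -0.14], "rot": [0, 0, 0]}
    - {"dp": [0, 0, -0.16], "rot": [0, 0, 0]}
    - {"dp": [0, 0, -0.16], "rot": [0, 0, 0]}

```text
t: 4.3
tool_pos: [0.5216, 0.0713, 0.2298]
tool_rot: [-0.636, 0.772, -0.002, 0.005]
ft_force: [1.5, -0.4, -0.6]
width: 0.0006
grasp_force: 0.0
```

Run:
```python
from h import *
import cv2
f=np.load("f.npy");go(W(f,[75,60,226])[0],f[2]+np.pi)
a=bot.camera("wrist")[:270];b=bot.camera("side")[150:300,240:420]
cv2.imwrite("pics/w2.png",np.vstack([cv2.resize(a,(640,270)),cv2.resize(b,(384,320))[:, :] if 0 else cv2.copyMakeBorder(cv2.resize(b,(384,320)),0,0,0,256,0)]))
```

```text
dp [ 0.0131 -0.1264  0.0048] rotz -0.0001 z axis [ 0.009  0.003 -1.   ] tcp [0.5216 0.0713 0.2298] t 4.3 F [ 1.5 -0.4 -0.6] 0.0006319462622317222
```

View pics/w2.png

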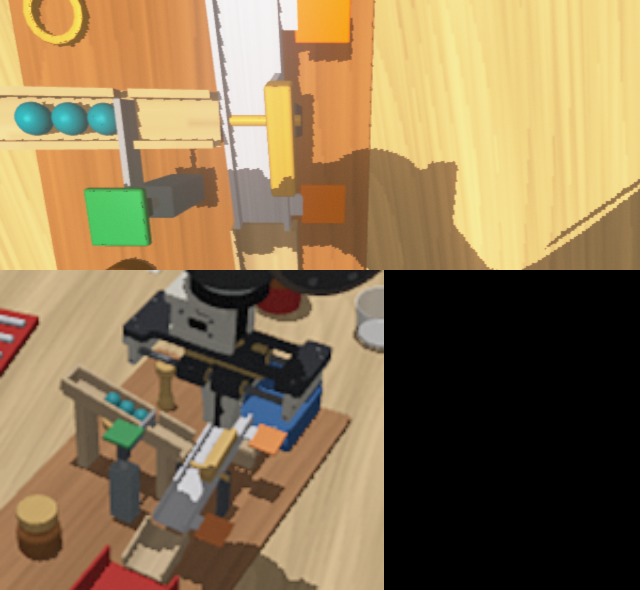

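The gate has rocked over. The left pad is now small and low at (323,203) in the wrist view, and the trough slopes to red in the side view. Next is the key.

>>> move_arm:
  plan:
    - {"dp": [0.007, -0.04, 0], "rot": [0, 0, 0]}
    - {"dp": [0.013, -0.08, 0], "rot": [0, 0, 0]}
    - {"dp": [0.013, -0.115, 0], "rot": [0, 0, 0]}
    - {"dp": [0.013, -0.129, 0], "rot": [0, 0, 0]}
    - {"dp": [0.013, -0.129, 0], "rot": [0, 0, 0]}
    - {"dp": [0.013, -0.129, 0], "rot": [0, 0, 0]}
    - {"dp": [0.013, -0.129, 0], "rot": [0, 0, 0]}

```text
t: 4.98
tool_pos: [0.642, 0.0329, 0.2221]
tool_rot: [-0.636, 0.772, 0.001, -0.001]
ft_force: [-0.2, -0.1, -0.3]
width: 0.0005
grasp_force: 0.0
```

Run:
```python
from h import *
f=np.load("f.npy");go(W(f,[75,60,118])[0],f[2]+np.pi)
```

```text
dp [-0.0018 -0.0011  0.1041] rotz -0.0003 z axis [-0.003 -0.001 -1.   ] tcp [0.642  0.0329 0.2221] t 4.9833 F [-0.2 -0.1 -0.3] 0.0005414565807038065
```

>>> move_arm:
  plan:
    - {"dp": [-0.001, -0.001, 0.03], "rot": [0, 0, 0]}
    - {"dp": [-0.001, -0.001, 0.06], "rot": [0, 0, 0]}
    - {"dp": [-0.001, -0.001, 0.07], "rot": [0, 0, 0]}
    - {"dp": [-0.001, -0.001, 0.077], "rot": [0, 0, 0]}
    - {"dp": [-0.001, -0.001, 0.083], "rot": [0, 0, 0]}
    - {"dp": [-0.001, -0.001, 0.089], "rot": [0, 0, 0]}
    - {"dp": [-0.001, -0.001, 0.095], "rot": [0, 0, 0]}
    - {"dp": [-0.001, -0.001, 0.1], "rot": [0, 0, 0]}
    - {"dp": [-0.001, -0.001, 0.104], "rot": [0, 0, 0]}
    - {"dp": [-0.001, -0.001, 0.106], "rot": [0, 0, 0]}
    - {"dp": [-0.001, -0.001, 0.107], "rot": [0, 0, 0]}
    - {"dp": [-0.001, -0.001, 0.107], "rot": [0, 0, 0]}

```text
t: 5.98
tool_pos: [0.6447, 0.034, 0.118]
tool_rot: [-0.636, 0.772, -0.0, 0.001]
ft_force: [-2.6, 1.2, 8.6]
width: 0.0007
grasp_force: 4.4
```

>>> move_arm:
  plan:
    - {"dp": [0, 0, 0.001], "rot": [0, 0, 0]}
    - {"dp": [0, 0, 0.002], "rot": [0, 0, 0]}
    - {"dp": [0, 0, 0.002], "rot": [0, 0, 0]}

```text
t: 6.23
tool_pos: [0.6449, 0.034, 0.1178]
tool_rot: [-0.636, 0.772, -0.001, 0.001]
ft_force: [-8.6, 1.8, 19.8]
width: 0.0004
grasp_force: 9.9
```

The key is at its bottom stop: 20 N and no further travel. I rise straight up.

>>> move_arm:
  plan:
    - {"dp": [0, 0, -0.01], "rot": [0, 0, 0]}
    - {"dp": [0, 0, -0.04], "rot": [0, 0, 0]}
    - {"dp": [0, 0, -0.08], "rot": [0, 0, 0]}
    - {"dp": [0, 0, -0.12], "rot": [0, 0, 0]}
    - {"dp": [0, 0, -0.15], "rot": [0, 0, 0]}
    - {"dp": [0, 0, -0.15], "rot": [0, 0, 0]}
    - {"dp": [0, 0, -0.15], "rot": [0, 0, 0]}
    - {"dp": [0, 0, -0.15], "rot": [0, 0, 0]}
    - {"dp": [0, 0, -0.15], "rot": [0, 0, 0]}
    - {"dp": [0, 0, -0.15], "rot": [0, 0, 0]}
    - {"dp": [0, 0, -0.15], "rot": [0, 0, 0]}
    - {"dp": [0, 0, -0.15], "rot": [0, 0, 0]}

```text
t: 7.23
tool_pos: [0.644, 0.0337, 0.2637]
tool_rot: [-0.636, 0.772, 0.0, -0.001]
ft_force: [-0.2, -0.4, -0.2]
width: 0.0006
grasp_force: 0.0
```

Run:
```python
from h import *
import cv2
b=bot.camera("side")[120:360,200:480];a=bot.camera("wrist")
cv2.imwrite("pics/s3.png",np.hstack([cv2.resize(b,(480,411)),cv2.resize(a,(320,411))]))
s=bot.state();print(s["t"],s["tool_pos"],s["ft_force"])
```

```text
7.3333 [0.64409816 0.03371266 0.26409571] [ 0.32786947 -0.3002706   1.21942432]
```

View pics/s3.png

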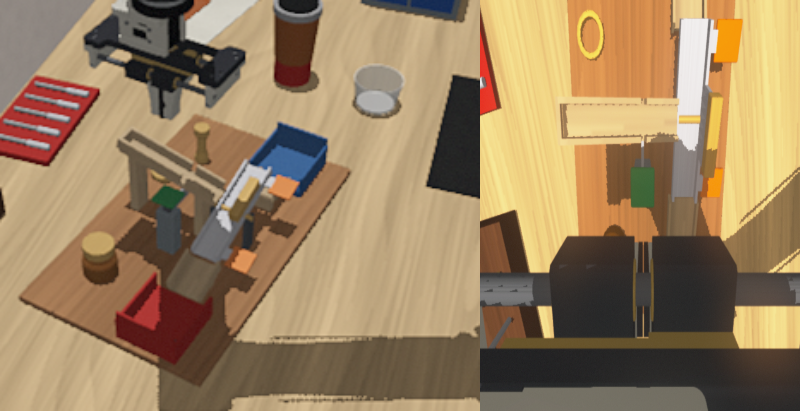

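The ramp is empty and the key is down. The beads aren't visible in the red tray at (165,325), possibly hidden by its wall, so I check from the top.

Run:
```python
from h import *
import cv2
a=bot.camera("top")
for n in ("bead1",): print([(round(d["conf"],2),d["xy"]) for d in bot.cut_out("top",n)])
b=bot.camera("side")[260:350,240:340]
cv2.imwrite("pics/t4.png",np.hstack([cv2.resize(a[140:280,230:440],(450,300)),cv2.resize(b,(333,300))]))
```

```text
[]
```

View pics/t4.png

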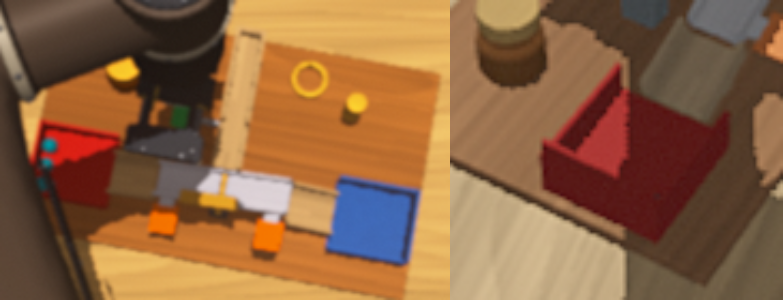

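The red tray holds turquoise at about (48,145), (46,163) and (42,183) along its outer wall, partly under the arm. I move the arm aside and count the beads.

>>> move_arm:
  plan:
    - {"dp": [0.03, 0, -0.02], "rot": [0, 0, 0]}
    - {"dp": [0.06, 0, -0.04], "rot": [0, 0, 0]}
    - {"dp": [0.09, 0, -0.05], "rot": [0, 0, 0]}
    - {"dp": [0.12, 0, -0.05], "rot": [0, 0, 0]}
    - {"dp": [0.15, 0, -0.05], "rot": [0, 0, 0]}
    - {"dp": [0.18, 0, -0.05], "rot": [0, 0, 0]}
    - {"dp": [0.21, 0, -0.05], "rot": [0, 0, 0]}
    - {"dp": [0.24, 0, -0.05], "rot": [0, 0, 0]}
    - {"dp": [0.25, 0, -0.05], "rot": [0, 0, 0]}
    - {"dp": [0.25, 0, -0.05], "rot": [0, 0, 0]}
    - {"dp": [0.25, 0, -0.05], "rot": [0, 0, 0]}
    - {"dp": [0.25, 0, -0.05], "rot": [0, 0, 0]}

```text
t: 8.48
tool_pos: [0.5964, -0.211, 0.3145]
tool_rot: [-0.636, 0.772, 0.0, 0.0]
ft_force: [-0.4, -0.1, -0.3]
width: 0.0007
grasp_force: 0.0
```

Run:
```python
from h import *
import cv2
a=bot.camera("top")
for n in ("bead1",): print([(round(d["conf"],2),d["xy"]) for d in bot.cut_out("top",n)])
cv2.imwrite("pics/t5.png",cv2.resize(a[130:290,220:460],(800,533)))
s=bot.state();print(s["t"],s["tool_pos"],s["ft_force"],abs(s["joint_vel"]).max())
```

```text
[(0.59, [249.4, 227.9]), (0.38, [250.9, 218.1])]
8.5833 [ 0.59652896 -0.21059031  0.31455822] [-0.38748432 -0.16222215 -0.39224474] 0.003354473362836317
```

View pics/t5.png

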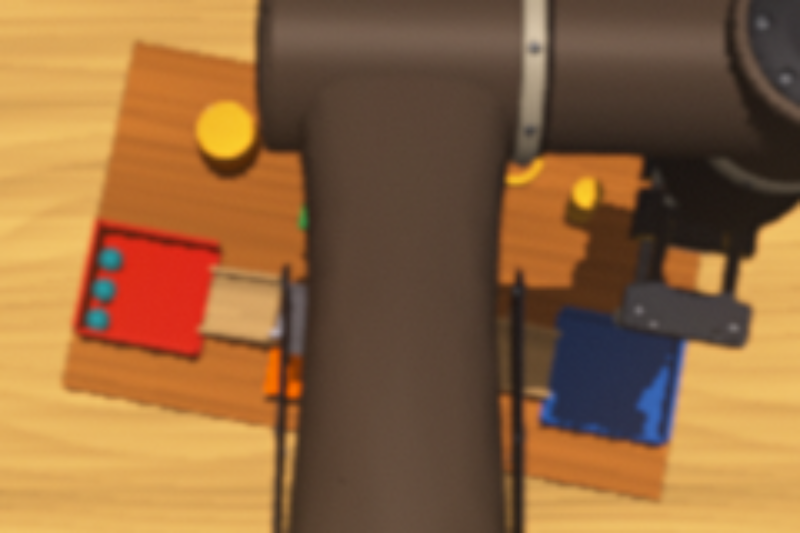

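All three beads, at (110,260), (102,290) and (97,318), are at rest in the red tray, and the arm is clear.

```bash
python3 -c "
from rig import bot
print(bot.sign_off())"
```

```text
the job is handed in; nothing more can be done
None
```

The gate was rocked over first, then the green key was pushed to its stop; all three beads rest in the red (left) tray, the arm is clear of everything, and the job is handed in.

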